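# Lock the last hatch stud on the lab circulator

### The arm

A 6-joint arm with a two-finger parallel gripper is mounted at the origin on the work surface. World frame = base frame: x ahead of the robot, y to its left, z up, the work surface at z = 0. Lengths are in m, angles in degrees, forces in N, time in s.
With the tool pointing down it reaches from about 0.325 to 0.775 m from the base axis. Payload 5.5 kg.
Tool frame: the origin (TCP) lies at the centre of the arm's flange, where the gripper is bolted on; the fingertips stand 182 mm ahead of it and the grasp point (between the pads) lies 163 mm ahead of it; z points along the fingers, y is the line along which they close (so a half turn about z gives the same grasp; the last joint's range is limited). The gripper opens to 88 mm and grips with 3 to 60 N. Pads are 20 mm wide; open, the fingers measure 115 mm over their backs; the gripper's body (75 mm by 178 mm) begins 61 mm behind the grasp point.
Start: joints at [-79.452, 5.22, 70.514, -0, 104.267, -3.249], TCP at [0.143, -0.583, 0.405] pointing down, gripper open.
Joint ranges: [-164.24, 164.24], [-49.07, 125.15], [9.68, 141.18], [-86.29, 266.29], [3.28, 154.24], [-151.56, 151.56]. Speed limits (degrees/s): [147.25, 147.25, 172.46, 180, 180, 180].

### API

Orientations are given as [roll, pitch, yaw] about the fixed x, y, z axes, in that order (R = Rz(yaw) Ry(pitch) Rx(roll)).
In Python, from station import r gives the robot as it stands. The module is installed in compiled form; this text tells all that it offers. Calls block until the motion is done:
- r.reach(position, orientation): joint-space move of the TCP to a pose.
- r.servo_line(position, rotation=None, speed=0.15): straight line of the TCP; rotation=None keeps the orientation; speed is the mean speed in m/s.
- r.move_joints(angles): joint-space move.
- r.let_go() and r.grab(squeeze=None): open the fingers fully, or close them until they stop; squeeze is the grip in N (None keeps the last).
- r.wait(seconds).
- r.inverse_kinematics(position, orientation): joint angles nearest the present ones, or None.
- r.sense(): the state.
- r.snapshot(name): name is "scene" or "top" or "wrist"; returns a dict with "frame" (420x560x3 uint8, red, green, blue), "fx", "fy", "cx", "cy" (pixels), "R" (3x3) and "t" (3): a world point X has camera coordinates R X + t. Camera axes: x right, y down, z forward; pixel columns grow to the right and rows downward; lengths in m; the calibration is good to about 2 mm. The wrist camera is an equidistant fisheye: a pixel r from the principal point sees the ray r / f radians off the axis. A picture is of the moment at which its call begins. There is no depth.
A pose or a line that the arm cannot do raises r.IKError and nothing moves.
- r.hand_in(): hands the job in; it is judged then, once.
The state is a dict: "clock": time; "joints": joint angles; "joint_vel": joint speeds; "joint_torque": joint torques, N m; "tcp_pos": TCP position; "orientation": TCP orientation; "contact_force": force on the tool from outside, world axes, zero at the start; "torque": the same for the moment, N m; "opening": finger opening in m; "gripper_force": force on a finger pad.
Only numpy, scipy, OpenCV 4.12 (cv2) and the standard library are available. Lean on these libraries where they do the work, as an engineer would, in place of code of your own. Each camera call takes 0.05 s, during which the arm holds its last target. There are 200 camera calls.

### The job

The service hatch on top of the grey bench circulator is held by four winged quarter-turn studs; three are locked, the fourth still stands up on its spring with its wing square to the others. Push that stud in and turn it a quarter turn clockwise (seen from above) until it locks, then let go so that it stays down. Do not knock the amber bottle beside the case.

Things in the scene. Friction and masses are not known exactly. Their poses are not given: they have to be found in the camera images.
- stud_top (a point): Centre of the top of the unlocked steel stud's wing; moves and turns with it. x runs along the wing (fingers close along y), z up the stud's axis. Unlocked, 162 mm above the bench. Wing 42 mm long, 12 mm thick, 26 mm high: grip its flat sides from above. It stands on a round cap, 40 mm across, 10 mm thick, whose upper face is 26 mm below this point: fingers stay above it.
- stud_push (a joint): How far the stud is pushed straight down, m: 0 = sprung up, 0.012 = its stop. The spring pushes back with 4 N at 0, 10 N at 0.012. It turns only while pushed in beyond 0.009 (aim for 0.011). Let go at the end of the turn, it rises into a notch and rests at 0.006, locked; let go part-way it does not lock.
- stud_turn (a joint): Turn of the stud about its upright axis, rad, growing clockwise seen from above: 0 to 0.1 = unlocked (free play in the entry slot), 1.57 = a quarter turn, 1.70 = its stop. The lock notch takes it from 1.31 on. It turns easily (under 0.1 N m) while pushed in.
- case: Fixed grey circulator case, 250 (x) x 340 (y) mm, its aluminium hatch 113 mm above the bench; origin under its centre. Four studs stand on the hatch at x = +-55, y = +-80 mm; any corner may hold the unlocked one, whose wing runs along the case's x. The three locked ones have the same shape, are immovable, 7 mm lower, with wings along y.
- bottle: Bystander: amber reagent bottle with a blue cap, 64 mm across, 140 mm high, standing loose on the bench left or right of the case; origin at the centre of its underside. A white plastic jug stands on the other side.

How it is judged (in metres and radians):
At the end, for the whole second after the job is handed in: The stud is turned at least 1.25 rad clockwise and stays down by itself in its notch, 4 to 8 mm below its sprung-up height (value of joint stud_turn above 1.25 rad and value of joint stud_push between 0.004 and 0.008 m); the robot touches nothing.
It fails at once if the amber bottle is tipped by more than 20 degrees or shifted by more than 30 mm (angle between bottle's own z axis and vertical above 0.35 rad or distance of bottle from where it was at the start of the episode above 0.03 m).
It also fails if it takes over 35 s, if anything falls off the work surface, if the arm or the gripper's body presses on something with over 40 N, if the wrist force passes 120 N, or if a joint passes its speed limit or range.

## Working session

There is one attempt and no reset: what is moved stays moved. The work goes in short steps, each a Python script; the robot and the scene stay as the last script left them, time stands still between calls to the robot, and variables do not carry over. Pictures are saved under pics/ and viewed, at most 10 in all, crops included, and the job is handed in when it is done.

```bash
mkdir -p pics; python3 - <<'E'
from station import r
import cv2,pickle
for n in("scene","top"):
    s=r.snapshot(n);pickle.dump(s,open(n+".pkl","wb"));cv2.imwrite(f"pics/{n}.png",s["frame"][:,:,::-1])
    print(n,s["fx"],s["cx"],s["cy"],s["R"],s["t"])
print(r.sense())
E
```

```text
scene 512.9131689052282 280.48679495609946 194.12773146941208 [[ 0.26732634  0.9636023   0.00268843]
 [ 0.71187556 -0.19560943 -0.67451474]
 [-0.64943807  0.18222938 -0.73825649]] [-0.1505232  -0.31954272  1.56783471]
top 546.4306833442877 278.17011948892264 202.28133994613398 [[-1.58557046e-03 -9.99923907e-01  1.22337911e-02]
 [-9.93047994e-01  1.34517238e-04 -1.17710082e-01]
 [ 1.17699480e-01 -1.23353793e-02 -9.92972644e-01]] [-0.01608803  0.59299027  1.12432793]
{'clock': 0.1, 'joints': array([-7.94493769e+01,  5.25840779e+00,  7.05733305e+01,  3.29150664e-04,
        1.04268771e+02, -3.24921418e+00]), 'joint_vel': array([-0.02308563, -0.12381863, -0.20463815,  0.16954922,  0.04221263,
        0.00786788]), 'joint_torque': array([ 2.78933847e-03, -4.47856915e+01, -4.07570601e+01,  7.00776558e-02,
        2.84165901e-02, -1.04481289e-04]), 'tcp_pos': array([ 0.14312083, -0.58272956,  0.40363999]), 'orientation': array([-1.79899670e+02, -6.01542359e-03,  1.37999129e+01]), 'contact_force': array([-0.48132654,  0.55907265,  0.42061255]), 'torque': array([ 0.0020447 , -0.06527452, -0.03502622]), 'gripper_force': 0.0, 'opening': 0.08797505295106971}
```

View pics/top.png

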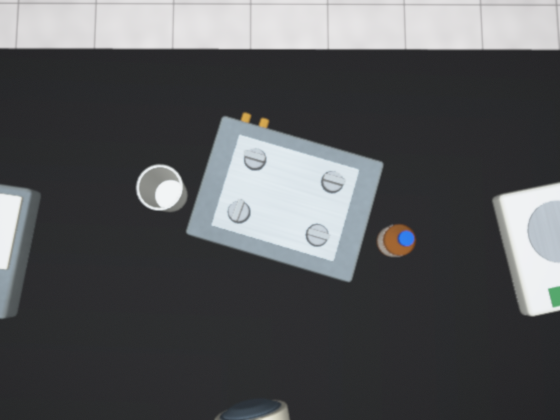

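View pics/scene.png

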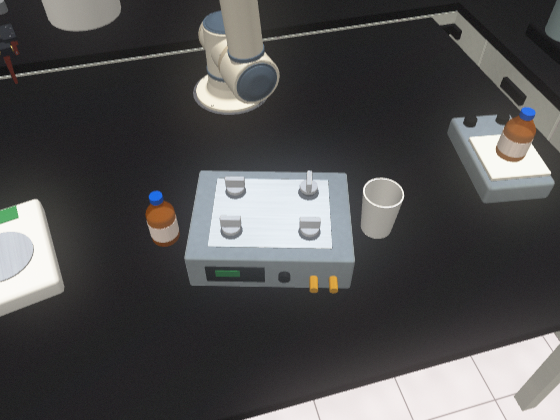

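The top view shows the unlocked stud at about (239,211), with its wing across the others'. The locked studs are at (255,159), (332,181) and (317,235). The bottle is at (400,240) on the right and the jug at (160,188) on the left. In the scene view the unlocked stud is at (309,182).

```bash
cat > h.py <<'E'
import numpy as np,cv2,pickle
def ray(s,u,v,z):
    d=s["R"].T@np.array([(u-s["cx"])/s["fx"],(v-s["cy"])/s["fy"],1]);c=-s["R"].T@s["t"]
    return c+d*(z-c[2])/d[2]
def proj(s,X):
    p=s["R"]@np.asarray(X)+s["t"];return np.array([s["fx"]*p[0]/p[2]+s["cx"],s["fy"]*p[1]/p[2]+s["cy"]])
E
python3 - <<'E'
from h import *
for n,box in(("top",(200,125,370,270)),("scene",(200,170,340,255))):
    s=pickle.load(open(n+".pkl","rb"));f=s["frame"]
    m=np.zeros(f.shape[:2],np.uint8);a,b,c,d=box
    m[b:d,a:c]=((f[b:d,a:c].min(2)>(195)))*255
    cs,_=cv2.findContours(cv2.morphologyEx(m,cv2.MORPH_CLOSE,np.ones((5,5))),cv2.RETR_EXTERNAL,cv2.CHAIN_APPROX_NONE)
    k=max(cs,key=cv2.contourArea)[:,0]
    W=np.array([ray(s,u,v,.113)[:2] for u,v in k],np.float32)
    (cx,cy),sz,ang=cv2.minAreaRect(W); print(n,cx,cy,sz,ang)
    yaw=ang
    while yaw>45:yaw-=90
    R=lambda q:np.array([[np.cos(q),-np.sin(q)],[np.sin(q),np.cos(q)]])
    for i in(1,-1):
        for j in(1,-1):
            p=R(np.radians(yaw))@[55*.001*i,.08*j]+[cx,cy]
            print(i,j,yaw,p,proj(s,[*p,.162 if (i,j)==(-1,1) else .155]))
    crops=cv2.resize(f[b:d,a:c],None,fx=4,fy=4,interpolation=cv2.INTER_CUBIC)
    cv2.imwrite(f"pics/{n}_crop.png",crops[:600,:800,::-1])
E
```

```text
top 0.5946974158287048 -0.029976308345794678 (0.24959315359592438, 0.18957017362117767) 73.46601867675781
1 1 -16.533981323242188 [0.67018994 0.03106366] [254.04201024 154.98891233]
1 -1 -16.533981323242188 [ 0.62465651 -0.12232052] [334.16388563 178.45507313]
-1 1 -16.533981323242188 [0.56473832 0.0623679 ] [237.09370175 209.24594291]
-1 -1 -16.533981323242188 [ 0.51920489 -0.09101628] [318.3828035  233.57422323]
scene 0.5849706530570984 -0.027472198009490967 (0.24931728839874268, 0.21727408468723297) 73.42062377929688
1 1 -16.579376220703125 [0.66051152 0.03350794] [309.72912952 213.81460014]
1 -1 -16.579376220703125 [ 0.61485658 -0.11984011] [230.19331612 212.53771492]
-1 1 -16.579376220703125 [0.55508473 0.06489572] [308.86420568 172.50368508]
-1 -1 -16.579376220703125 [ 0.50942979 -0.08845234] [234.52140381 173.66588373]
```

View pics/top_crop.png

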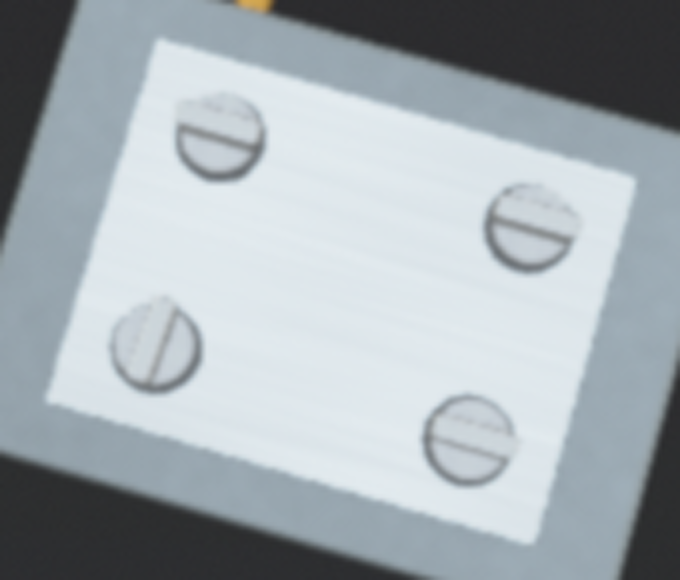

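View pics/scene_crop.png

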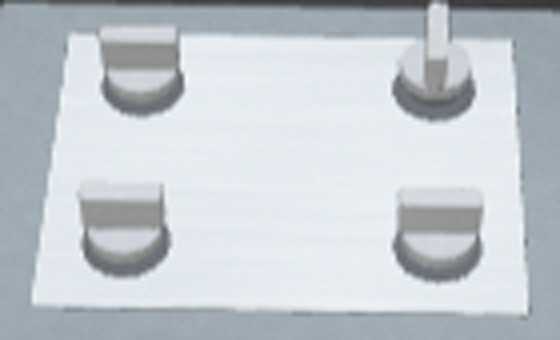

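The crops show the three locked wings parallel and the unlocked wing along the case's x. The predicted stud top (237,209) matches the image to within about 1 px, and the hatch rectangle measures 250x190 with yaw -16.5°. I'll hover above it and refine with the wrist camera.

```bash
python3 - <<'E'
from station import r
from h import *
r.reach([.5647,.0624,.43],[180,0,163.5])
r.wait(.3)
s=r.snapshot("wrist");pickle.dump(s,open("w.pkl","wb"))
print(r.sense()["tcp_pos"],r.sense()["joints"],r.sense()["clock"],s["fx"],s["cx"],s["cy"],s["R"],-s["R"].T@s["t"])
def fp(X):
    p=s["R"]@X+s["t"];q=np.hypot(p[0],p[1]);t=np.arctan2(q,p[2]);return s["fx"]*t*p[:2]/q+[s["cx"],s["cy"]]
for z in(.162,.136):print(fp(np.array([.5647,.0624,z])))
cv2.imwrite("pics/w.png",s["frame"][:,:,::-1])
E
```

```text
[0.56474555 0.06218334 0.42997878] [ 2.85238023e+00  6.67220009e-01  7.26459953e+01  1.05102089e-03
  1.06687916e+02 -7.06239080e+01] 3.1667 325.19226210127806 275.56135752710105 208.19368004496474 [[ 2.84905541e-01  9.58555484e-01  4.66402014e-04]
 [ 9.18938228e-01 -2.73268722e-01  2.84388359e-01]
 [ 2.72729474e-01 -8.05952246e-02 -9.58709051e-01]] [0.49074108 0.08405337 0.4106998 ]
[275.81035191 212.1324852 ]
[275.77476748 203.36007976]
```

View pics/w.png

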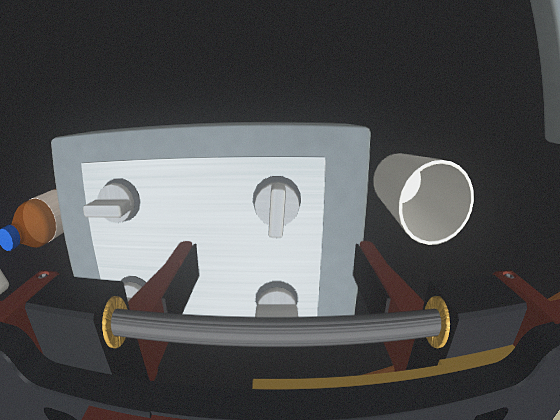

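The wrist view shows the wing spanning about (277,184) to (276,236). That agrees with the predicted (276,212). One enlarged crop will fix the lateral offset and yaw.

```bash
python3 - <<'E'
from h import *
s=pickle.load(open("w.pkl","rb"));f=s["frame"]
cv2.imwrite("pics/wc.png",cv2.resize(f[170:245,240:315,::-1],None,fx=8,fy=8,interpolation=cv2.INTER_CUBIC))
E
```

```text
(no output)
```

View pics/wc.png

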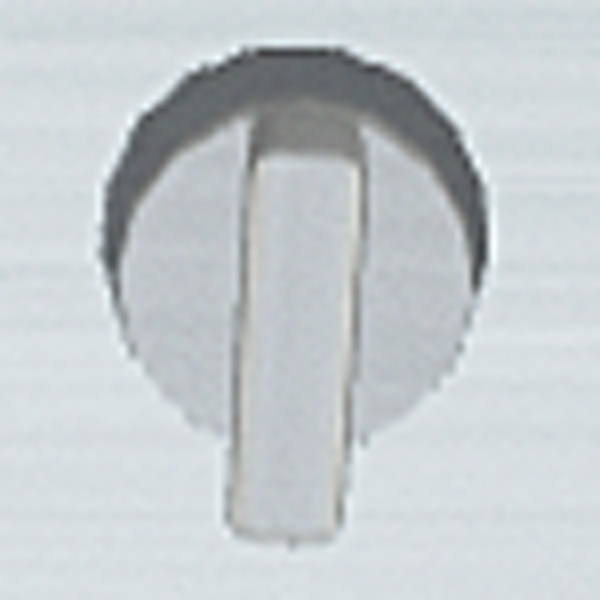

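The crop shows the wing's top-face corners at about (256,155), (356,157), (341,537) and (232,535). I'll cast those onto z = 0.162.

```bash
python3 - <<'E'
from h import *
s=pickle.load(open("w.pkl","rb"))
P=[]
for x,y in[(254,155),(358,157),(343,537),(231,535)]:
    u=(x+.5)/8-.5+240-s["cx"];v=(y+.5)/8-.5+170-s["cy"];q=np.hypot(u,v);t=q/s["fx"]
    d=s["R"].T@np.array([u/q*np.sin(t),v/q*np.sin(t),np.cos(t)]);c=-s["R"].T@s["t"]
    P.append((c+d*(.162-c[2])/d[2])[:2])
P=np.array(P);a=(P[0]+P[1])/2;b=(P[2]+P[3])/2
print(P.mean(0),np.linalg.norm(a-b),np.linalg.norm(P[0]-P[1]),np.linalg.norm(P[2]-P[3]),np.degrees(np.arctan2(*(a-b)[::-1])))
E
```

```text
[0.56586566 0.0627153 ] 0.04000821883495532 0.01020820398487978 0.01149861557417765 160.76904957503223
```

Both edge lengths are right, and the 2.7° difference from the hatch yaw fits the stud's free play. Descend and grip.

```bash
python3 - <<'E'
from station import r
x,y=.5655,.0626
r.servo_line([x,y,.36],[180,0,161.5],speed=.12)
r.servo_line([x,y,.323],speed=.06)
def p(t):
    s=r.sense();print(t,s["clock"],s["tcp_pos"].round(4),s["contact_force"].round(1),s["torque"].round(2),round(s["opening"],4),s["gripper_force"])
p("down")
r.grab(45);r.wait(.2);p("grip")
r.servo_line([x,y,.3175],speed=.03);r.wait(.2);p("half")
r.servo_line([x,y,.312],speed=.03);r.wait(.3);p("pushed")
E
```

```text
down 4.6667 [0.5655 0.0626 0.3232] [ 0.3  0.2 -0.6] [ 0.03 -0.18 -0.02] 0.0881 0.0
grip 6.0167 [0.5655 0.0627 0.323 ] [-0.3  0.5  0.3] [ 0.12 -0.19 -0.05] 0.0117 44.95672166347504
half 6.55 [0.5654 0.0627 0.3183] [-1.7  0.6  5.7] [0.12 0.25 0.  ] 0.0118 44.95826482772827
pushed 7.1833 [0.5653 0.0627 0.3134] [-3.7  1.1  8.7] [0.14 0.52 0.03] 0.0116 44.958897829055786
```

```bash
python3 - <<'E'
from station import r
x,y=.5656,.0626;z=.3105
def p(t):
    s=r.sense();print(t,s["clock"],s["tcp_pos"].round(4),s["orientation"].round(1),s["contact_force"].round(1),s["torque"].round(2),round(s["opening"],4))
    return s
r.servo_line([x,y,z],speed=.02);r.wait(.3);p("pushed")
for yaw in(156,146):
    r.servo_line([x,y,z],[180,0,yaw]);r.wait(.1);s=p(yaw)
E
```

```text
pushed 7.7333 [0.5654 0.0626 0.3121] [1.800e+02 1.000e-01 1.615e+02] [-3.   0.8  7.9] [ 0.17  0.67 -0.03] 0.0115
156 8.0833 [0.5654 0.0627 0.3121] [1.80e+02 1.00e-01 1.56e+02] [-4.3  0.6  8.1] [0.14 0.64 0.  ] 0.0117
146 8.5083 [0.5654 0.0627 0.3121] [180.   0. 146.] [-4.   1.2  8.7] [0.15 0.63 0.02] 0.0119
```

The moment stays near zero past the end of the free play, so the stud is turning freely. Continue the turn.

```bash
python3 - <<'E'
from station import r
x,y=.5656,.0626;z=.3105
def p(t):
    s=r.sense();print(t,s["clock"],s["tcp_pos"].round(4),s["orientation"].round(1),s["contact_force"].round(1),s["torque"].round(2),round(s["opening"],4))
    return s
for yaw in(134,122,110,98,86,78,72):
    r.servo_line([x,y,z],[180,0,yaw]);s=p(yaw)
    if abs(s["torque"][2])>.5: print("STOP");break
r.wait(.2);p("end")
E
```

```text
134 8.8667 [0.5654 0.0627 0.3121] [179.9   0.  134. ] [-3.8  1.2  9. ] [ 0.1   0.57 -0.03] 0.0116
122 9.225 [0.5654 0.0627 0.3121] [179.9   0.  122. ] [-3.5  1.7  9.2] [0.13 0.68 0.01] 0.0117
110 9.5833 [0.5654 0.0627 0.3121] [179.9   0.  110. ] [-4.5  1.8  9.3] [ 0.13  0.66 -0.04] 0.0119
98 9.9417 [0.5654 0.0627 0.3121] [179.9  -0.   98. ] [-3.6  1.1  7.6] [ 0.14  0.6  -0.03] 0.0116
86 10.3 [0.5655 0.0627 0.3122] [179.9  -0.   86. ] [-3.8  0.8  8.8] [ 0.15  0.61 -0.03] 0.0116
78 10.5917 [0.5655 0.0627 0.3122] [179.9  -0.   78. ] [-3.8  1.5  9. ] [0.14 0.64 0.05] 0.0117
72 10.85 [0.5655 0.0627 0.3121] [179.9  -0.   72. ] [-3.3  1.2  8.4] [ 0.12  0.63 -0.05] 0.0118
end 11.05 [0.5655 0.0627 0.3122] [ 1.799e+02 -1.000e-01  7.200e+01] [-3.6  1.4  9.5] [0.13 0.61 0.  ] 0.0118
```

```bash
python3 - <<'E'
from station import r
from h import *
def p(t):
    s=r.sense();print(t,s["clock"],s["tcp_pos"].round(4),s["contact_force"].round(1),round(s["opening"],4))
r.servo_line([.5655,.0626,.3155],speed=.02);r.wait(.2);p("eased")
r.let_go();r.wait(.2);p("open")
r.servo_line([.5655,.0626,.43],speed=.12)
r.reach([.4,.2,.43],[180,0,72]);r.wait(.3);p("away")
for n in("top","scene"):
    s=r.snapshot(n);pickle.dump(s,open(n+"2.pkl","wb"))
    a,b=(200,125) if n=="top" else (200,160)
    cv2.imwrite(f"pics/{n}2.png",cv2.resize(s["frame"][b:b+140,a:a+180,::-1],None,fx=4,fy=4,interpolation=cv2.INTER_CUBIC))
E
```

```text
eased 11.65 [0.5655 0.0627 0.3164] [-2.6  1.5  7.6] 0.012
open 13.0833 [0.5655 0.0626 0.3155] [-1.1 -0.  -0.1] 0.0877
away 15.3583 [0.4008 0.1995 0.4297] [ 0.1 -0.3 -0.4] 0.0879
```

View pics/scene2.png

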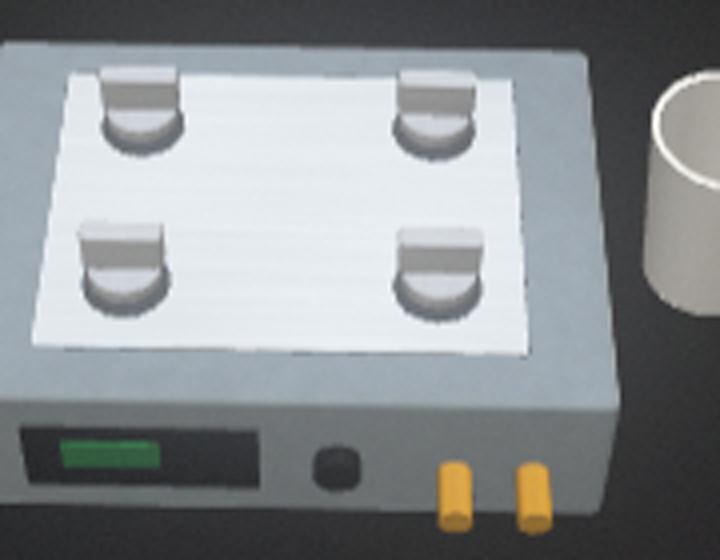

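View pics/top2.png

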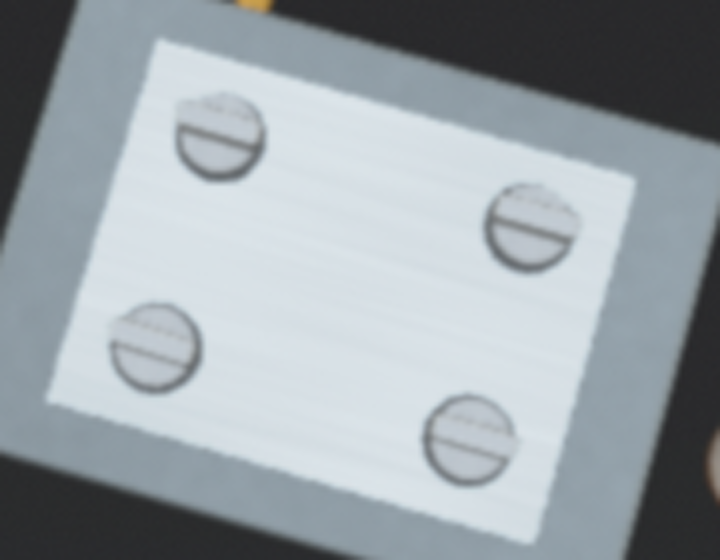

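The stud, at crop (435,100) in the scene view and (155,347) in the top view, now has its wing parallel to the three locked ones. It sits at their height, and the bottle hasn't moved. Handing in.

```bash
python3 -c "
from station import r
print(r.hand_in())"
```

```text
the job is handed in; nothing more can be done
None
```

The fourth stud is pushed in, turned a quarter turn clockwise and resting down in line with the three locked ones; the arm is clear, the bottle was never approached, and the job is handed in (no verdict was returned).

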